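Load the last smear and poise the staining rack over the green jar

ROBOT

A 6-joint arm with a two-finger parallel gripper is mounted at the origin on a cart in front of the work surface, level with it; the furniture and walls round the work are solid. World frame = base frame: x ahead of the robot, y to its left, z up, the work surface at z = 0. Lengths are in m, angles in rad, forces in N, time in s.
With the tool pointing down it reaches from about 0.325 to 0.85 m from the base axis. Payload 15.5 kg.
Tool frame: the origin (TCP) lies midway between the tips of the shut fingers; the grasp point (between the pads) lies 19 mm behind it; z points along the fingers, y is the line along which they close (so a half turn about z gives the same grasp; the last joint's range is limited). The gripper opens to 91 mm and grips with 3 to 60 N. Pads are 32 mm wide; open, the fingers measure 118 mm over their backs; the gripper's body (76 mm by 178 mm) begins 60 mm behind the grasp point.
Start: joints at [-1.351, 0.494, 1.345, -0, 1.302, -0.096], TCP at [0.194, -0.594, 0.214] pointing down, gripper open.
Joint ranges: [-2.91, 2.91], [-0.82, 2.16], [0.22, 2.67], [-1.22, 4.37], [0.12, 2.79], [-3.08, 3.08]. Speed limits (rad/s): [1.89, 1.89, 2.57, 3.01, 3.01, 3.01].

INTERFACE

Orientations are given as a unit quaternion [x, y, z, w].
In Python, from workcell import bot gives the robot as it stands.
- The arm moves only by the shell command python3 -m inch 'ROWS' [FORCE]. ROWS is JSON, a list of rows, each a list of 3 entries, a list of its own where there are three numbers: the shift along the tool's x, y, z as a fraction of full scale, then the turn, a rotation vector about the tool's x, y, z as a fraction of full scale, then the opening, from 0 (shut) to 1 (fully open). In form: [[[x, y, z], [ax, ay, az], grip], ...]. A call has 1 to 5 rows; each row is the pose to reach, as a shift and turn from the pose commanded when the call began, along the tool's axes at that moment, turning the shorter way round; what a row does not reach only later rows make up. Full scale, the value 1, is 0.25 m for a shift and 360 degrees for a turn. A row lasts 1/10 s, in which the tool goes at most 50 mm and 8.59 degrees, less where a joint would pass 70% of its speed; a pose out of reach is approached as far as the arm can. A call with a number of a shift or a turn outside -1 to 1 is refused whole. A call with a gripper value outside its range is refused whole. The fingers move at their own pace and stop on an object; FORCE is the grip in N (left out, the last holds). Time passes only in rows, so rows that repeat a pose let the fingers close. It gives the time, the measured TCP pose, the force, the opening and the grip force at its end, in the units of the state.
- bot.read_state(): the state, without advancing time (a new reading comes with each control period).
- bot.get_image(name): name is "side" or "top" or "wrist"; returns the picture (400x640x3 uint8, red, green, blue); there is no depth.
- bot.get_calibration(name): a dict with "K" (3x3 intrinsics, pixels), "dist" ([k1, k2, p1, p2, k3] as OpenCV has them; the pictures are not rectified), "world_from_camera" (4x4, takes a point from camera to world coordinates). Camera axes: x right, y down, z forward; pixel columns grow to the right and rows downward; lengths in m; the calibration is good to about 2 mm. A picture is of the moment at which its call begins: read the wrist's pose just before it. get_calibration takes no time and is no camera call; for the wrist camera it gives the pose at the moment of the call.
- bot.job_done(): hands the job in; it is judged then, once.
Trained networks look in the newest picture that a camera, given by its name, has taken for a name from the list of things; names that differ only in an ending like _2 or _b are one class to them, and where a whole thing is asked for, a point or a joint stands for the part that bears it (a point fixed in the world has none). Each returns a list of dicts, best first, with "score" (0 to 1); they miss things now and then, are a little off and sometimes report something else, mostly with a low value. They report only what shows in the picture. A call takes as long as a camera call.
- bot.look_for(thing, camera): "centre" ([x, y, z] in m, in the coordinates of the camera as it stood for that picture, good to about 4 mm: the middle of the surface that is visible of it).
- bot.spot_point(thing, camera): "centre" ([x, y, z] in m, in the coordinates of the camera as it stood for that picture, good to about 4 mm: a listed point, or the origin of a listed thing).
The state is a dict: "time": time; "joints": joint angles; "joint_vel": joint speeds; "joint_efforts": joint torques, N m; "tcp_pos": TCP position; "eef_rot": TCP orientation; "wrist_force": force on the tool from outside, world axes, zero at the start; "moment": the same for the moment, N m; "finger_gap": finger opening in m; "grip_force": force on a finger pad.
Only numpy, scipy, OpenCV 4.12 (cv2) and the standard library are available. Lean on these libraries where they do the work, as an engineer would, in place of code of your own. Each camera call takes 0.05 s, during which the arm holds its last target. There are 200 camera calls.

TASK

Take the dried smear slide out of the grey drying stand and stand it in the empty end place of the white staining rack, pushed fully down, then let it go. Then lift the rack by its handle, carry it clear of the bottles and the other jars, and hold it level and still just above the green jar, about a finger's width above the rim, centred and lined up with the mouth so that it could be lowered straight in when the timer sounds. Finish while still holding it there: do not lower it, do not touch any jar with it, and leave the bottles and jars where they stand.

Things in the scene. Friction and masses are not known exactly. Their poses are not given: they have to be found in the camera images.
- slide: microscope slide: glass plate 26 mm wide (y), 76 mm long (z, on end), 2 mm thick (x), 12 g; top 20 mm blue, the rest clear with a dull red film. Origin: centre of its lower end. Starts upright in the stand's middle groove, lower end 6 mm above the worktop; may lean 3 degrees about y. Grip across the 26 mm width, near the top.
- stand: fixed grey slide drying stand, base 110 x 70 mm, 42 mm high at the grooves; origin at the centre of its underside. Grooves at x = -33, 0 and 33 mm, open upwards, each take a slide on end, its width along the stand's y. Only the middle one (x = 0) holds a slide.
- rack: loose white staining rack, 104 mm long (x), 40 mm wide (y), frames 44 mm high, about 140 g; origin: centre of its underside. Places at x = -42, -20, 20, 42 mm; three hold slides fixed in it (tops at 80 mm), the end one at x = -42 is empty. Handle in the middle: 24 mm long in x, 10 mm thick in y, from 80 to 111 mm high, with a 14 mm thick lip above, to 115 mm.
- rack_slot (a point): the empty place: centre of its floor, 4 mm above the rack's underside. A slide fully down has its origin here, thickness along the rack's x, width along its y, and stands 36 mm proud of the frames. Groove 3.6 mm wide (29.5 mm across, for the 26 mm); from 34 to 44 mm above the underside it flares to 11.6 mm (35 mm across).
- rack_handle (a point): grip point in the middle of the rack's handle, 98 mm above the rack's underside; the handle is 10 mm thick along the rack's y here.
- jar_green: green open rectangular staining jar, 136 x 68 mm outside at the rim (long side along its x), 85 mm high, opening 122 x 54 mm; loose, 450 g; origin at the centre of its underside
- jar_green_mouth (a point): centre of the green jar's mouth, level with its rim (85 mm above its underside); x along the long side
- jar_yellow: yellow jar, same form as the green one; to be left alone
- jar_blue: blue jar, same form as the green one; to be left alone
- reagent_0: translucent whitish reagent bottle with blue screw cap and blue label band, 56 mm across, 100 mm high, loose; origin at the centre of its underside; stands between the rack and the jars
- reagent_1: the same bottle with an orange label band
- reagent_2: the same bottle with a dark red label band

How it is judged:
By the outcome, as a careful person would: the job done as asked, in the order asked, and still so for the second after the job is handed in, while the arm keeps its last pose, push and grip.
It also fails if it takes over 58 s, if anything falls off the work surface, if the arm or the gripper's body presses on something with over 40 N, if the wrist force passes 120 N, or if a joint passes its speed limit or range.

## Working session

There is one attempt and no reset: what is moved stays moved. The work goes in short steps, Python scripts to look and compute and a shell command to move; the robot and the scene stay as the last step left them, time stands still between calls to the robot, and variables do not carry over. Pictures are saved under pics/ and viewed, at most 10 in all, crops included, and the job is handed in when it is done.

```bash
ls; mkdir -p pics; cat > h.py <<'E'
import numpy as np,cv2
from scipy.spatial.transform import Rotation as R
from workcell import bot
def w(cam,p):
    T=np.array(bot.get_calibration(cam)["world_from_camera"]);return T[:3,:3]@np.array(p)+T[:3,3]
def pix(cam,P):
    c=bot.get_calibration(cam);T=np.linalg.inv(np.array(c["world_from_camera"]))
    return cv2.projectPoints(np.array(P,float).reshape(-1,3),cv2.Rodrigues(T[:3,:3])[0],T[:3,3],np.array(c["K"]),np.array(c["dist"],float))[0].reshape(-1,2)
def ray(cam,uv,z):
    c=bot.get_calibration(cam);T=np.array(c["world_from_camera"])
    n=cv2.undistortPoints(np.array(uv,float).reshape(-1,1,2),np.array(c["K"]),np.array(c["dist"],float)).reshape(-1,2)
    d=np.c_[n,np.ones(len(n))]@T[:3,:3].T;o=T[:3,3]
    return o+d*((z-o[2])/d[:,2])[:,None]
def snap(cam,fn=None):
    im=bot.get_image(cam)
    if fn:cv2.imwrite("pics/"+fn,im[:,:,::-1])
    return im
def to(pos,yaw=None,rot=None):
    """shift/turn fractions to reach world pos (TCP)"""
    s=bot.read_state();r=R.from_quat(s["eef_rot"])
    print("shift",np.round(r.inv().apply(np.array(pos)-s["tcp_pos"])/.25,4),end=' ')
    if rot is not None: print("turn",np.round((r.inv()*rot).as_rotvec()/2/np.pi,4),end='')
    print()
E
python3 - <<'E'
from h import *
s=bot.read_state();print(s["time"],s["tcp_pos"],R.from_quat(s["eef_rot"]).as_matrix().round(3).tolist(),s["finger_gap"])
for c in ["top","side"]:
    snap(c,c+"0.png")
    for n in ["slide","stand","rack","rack_slot","rack_handle","jar_green","jar_green_mouth","jar_yellow","jar_blue","reagent_0","reagent_1","reagent_2"]:
        r=bot.spot_point(n,c)
        print(c,n,[(w(c,q["centre"]).round(3).tolist(),round(q["score"],2)) for q in r[:2]])
print(bot.read_state()["time"])
E
```

```text
pics
0.0 [ 0.1934319  -0.5939142   0.21334789] [[0.951, 0.31, -0.0], [0.31, -0.951, 0.001], [0.0, -0.001, -1.0]] 0.09130090350526296
top slide [([0.423, -0.358, 0.007], 0.53)]
top stand [([0.424, -0.361, 0.001], 0.68), ([0.539, 0.008, 0.001], 0.18)]
top rack [([0.483, -0.173, 0.002], 0.7)]
top rack_slot [([0.442, -0.19, 0.005], 0.76)]
top rack_handle [([0.489, -0.174, 0.099], 0.86)]
top jar_green [([0.562, 0.109, 0.005], 0.81), ([0.562, 0.109, 0.084], 0.18)]
top jar_green_mouth [([0.563, 0.11, 0.085], 0.83)]
top jar_yellow [([0.613, 0.217, 0.003], 0.64)]
top jar_blue [([0.6, 0.335, 0.002], 0.6)]
top reagent_0 [([0.536, 0.009, -0.002], 0.76), ([0.437, -0.009, 0.001], 0.61)]
top reagent_1 [([0.536, 0.009, -0.002], 0.76), ([0.437, -0.009, 0.001], 0.61)]
top reagent_2 [([0.536, 0.009, -0.002], 0.76), ([0.437, -0.009, 0.001], 0.61)]
side slide [([0.426, -0.361, 0.009], 0.44)]
side stand [([0.427, -0.362, 0.001], 0.66)]
side rack [([0.484, -0.177, 0.001], 0.72)]
side rack_slot [([0.452, -0.193, 0.007], 0.62)]
side rack_handle [([0.485, -0.173, 0.096], 0.73)]
side jar_green [([0.566, 0.104, 0.001], 0.91), ([0.43, -0.011, 0.0], 0.45)]
side jar_green_mouth [([0.561, 0.105, 0.087], 0.76), ([0.622, -0.006, 0.004], 0.69)]
side jar_yellow [([0.614, 0.22, 0.006], 0.87), ([0.54, 0.007, -0.004], 0.48)]
side jar_blue [([0.607, 0.335, 0.002], 0.6), ([0.436, -0.01, 0.002], 0.49)]
side reagent_0 [([0.621, -0.003, 0.001], 0.67), ([0.434, -0.012, 0.004], 0.66)]
side reagent_1 [([0.621, -0.003, 0.001], 0.67), ([0.434, -0.012, 0.004], 0.66)]
side reagent_2 [([0.621, -0.003, 0.001], 0.67), ([0.434, -0.012, 0.004], 0.66)]
1.3
```

View pics/top0.png

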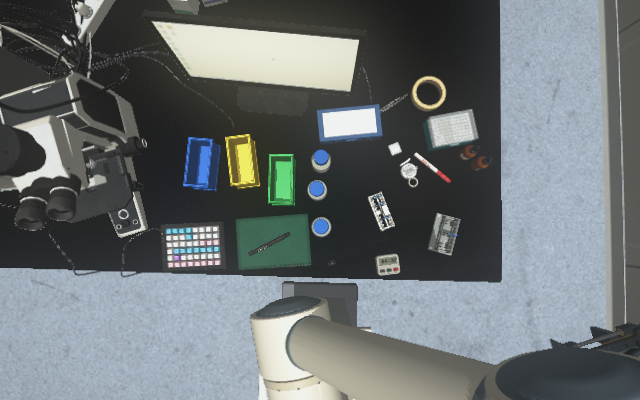

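View pics/side0.png

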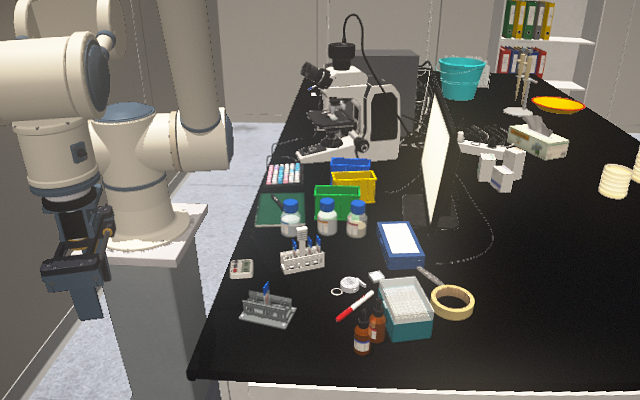

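The top view shows the stand at (444,234), the rack at (381,211), the green jar at (281,180) and the bottles at x≈320. The side view agrees with this. The network positions match both pictures. Next I'll move the wrist camera over the stand.

```bash
python3 - <<'E'
from h import *
s=bot.read_state();r=R.from_quat(s["eef_rot"])
T=np.array(bot.get_calibration("wrist")["world_from_camera"])
print(r.inv().apply(T[:3,3]-s["tcp_pos"]).round(3),(r.as_matrix().T@T[:3,:3]).round(2).tolist(),np.array(bot.get_calibration("wrist")["K"]).round(0).tolist())
to([.38,-.35,.25],rot=R.from_euler('z',-12,degrees=True)*R.from_matrix(np.diag([1,-1,-1.])))
E
```

```text
[ 0.078  0.    -0.171] [[0.0, -0.96, -0.28], [1.0, 0.0, 0.0], [-0.0, -0.28, 0.96]] [[316.0, 0.0, 325.0], [0.0, 316.0, 205.0], [0.0, 0.0, 1.0]]
shift [ 1.0118 -0.6983 -0.1443] turn [ 0.     -0.      0.0834]
```

```bash
python3 -m inch '[[[1,-0.7,-0.1],[0,0,0.083],1],[[1,-0.7,-0.1],[0,0,0.083],1],[[1,-0.7,-0.1],[0,0,0.083],1],[[1,-0.7,-0.1],[0,0,0.083],1],[[1,-0.7,-0.1],[0,0,0.083],1]]'
python3 -m inch '[[[0,0,0],[0,0,0],1],[[0,0,0],[0,0,0],1],[[0,0,0],[0,0,0],1],[[0,0,0],[0,0,0],1]]'; python3 - <<'E'
from h import *
s=bot.read_state();print(s["tcp_pos"],R.from_quat(s["eef_rot"]).as_matrix().round(3).tolist())
E
```

```text
time: 1.8
tcp_pos: [0.3405, -0.3987, 0.2341]
eef_rot: [0.994, -0.105, 0.0, 0.0]
wrist_force: [1.1, -0.9, -0.1]
finger_gap: 0.0913
grip_force: 0.0
time: 2.2
tcp_pos: [0.339, -0.4012, 0.2337]
eef_rot: [0.995, -0.104, -0.0, 0.0]
wrist_force: [0.2, 0.2, 0.3]
finger_gap: 0.0914
grip_force: 0.0
[ 0.33903845 -0.40122088  0.23365538] [[0.978, -0.207, -0.0], [-0.207, -0.978, -0.0], [-0.0, 0.0, -1.0]]
```

```bash
python3 - <<'E'
from h import *
im=snap("wrist","w1.png")
for n in ["slide","stand","rack","rack_slot","rack_handle"]:
    for f in (bot.spot_point,bot.look_for):
        r=f(n,"wrist");print(f.__name__,n,[(w("wrist",q["centre"]).round(4).tolist(),round(q["score"],2)) for q in r[:2]])
cv2.imwrite("pics/w1b.png",cv2.resize(im,(800,500))[:,:,::-1])
E
```

```text
call slide [([0.43, -0.3592, 0.0066], 0.56), ([0.4345, -0.0062, 0.0021], 0.55)]
call slide []
call stand [([0.4269, -0.3593, 0.0001], 0.87)]
call stand [([0.4283, -0.362, 0.0066], 0.86)]
call rack [([0.4877, -0.1721, -0.0008], 0.65)]
call rack [([0.4882, -0.1751, 0.0425], 0.77)]
call rack_slot [([0.449, -0.191, 0.0044], 0.62)]
call rack_slot [([0.4858, -0.1769, 0.0441], 0.64)]
call rack_handle [([0.4907, -0.1749, 0.0994], 0.74)]
call rack_handle [([0.4927, -0.1767, 0.0485], 0.55)]
```

View pics/w1.png

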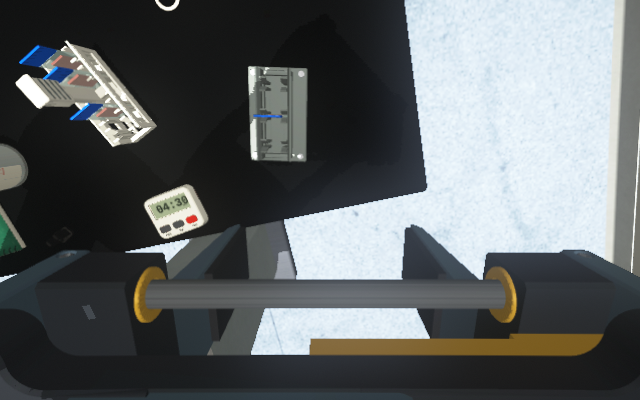

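The stand shows at about (250–307, 67–162) with the blue slide edge at (253–283, 117). The rack runs from (67,42) to (157,127), with its empty place at the lower right near (125,125). I'll zoom in on both to get accurate pixels.

```bash
python3 - <<'E'
import cv2,numpy as np
im=cv2.imread("pics/w1.png")
a=cv2.resize(im[55:175,230:330],(500,600),interpolation=cv2.INTER_CUBIC)
b=cv2.resize(im[30:160,10:170],None,fx=5,fy=4.6,interpolation=cv2.INTER_CUBIC)
b=cv2.resize(im[35:150,10:170],(800,575),interpolation=cv2.INTER_CUBIC)
cv2.imwrite("pics/c1.png",a);cv2.imwrite("pics/c2.png",b)
E
```

```text
(no output)
```

View pics/c1.png

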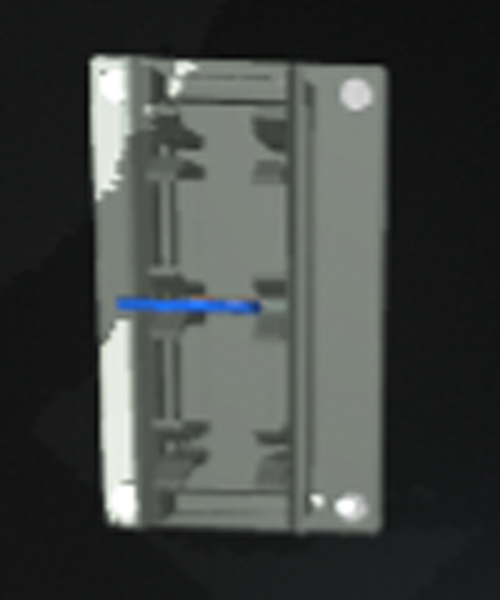

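View pics/c2.png

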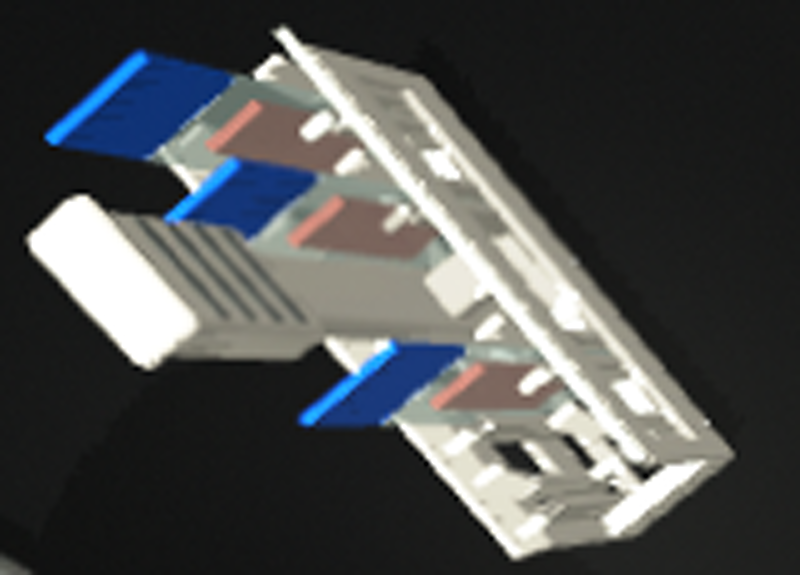

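Crop 1 shows the slide's top edge from (253.6,115.6) to (281.6,116.4). Crop 2 shows the top edges of the fixed slides and the handle top, with the empty place at the lower right. Now the geometry.

```bash
python3 - <<'E'
from h import *
a=ray("wrist",[(253.6,115.6),(281.6,116.4)],.082);print("slide",a.round(4).tolist(),a.mean(0).round(4));d=a[0]-a[1];print("yaw",np.degrees(np.arctan2(d[1],d[0]))-90,np.linalg.norm(d))
a=ray("wrist",[(307,68.6),(306.4,161)],.004);d=a[0]-a[1];print("stand right edge",np.degrees(np.arctan2(d[1],d[0])),np.linalg.norm(d))
P=lambda l:[(10+u/5,35+v/5) for u,v in l]
a=ray("wrist",P([(50,140),(140,55),(303,422),(392,347)]),.080);m1=a[:2].mean(0);m3=a[2:].mean(0);d=m1-m3
print("s",a.round(4).tolist(),m1.round(4),m3.round(4),np.linalg.norm(d),"yaw",np.degrees(np.arctan2(d[1],d[0])))
x=d/62e-3; 
for q in (a[0]-a[1],a[2]-a[3]): print(np.linalg.norm(q),np.degrees(np.arctan2(q[1],q[0]))-90)
print("rack c",(m3+.02*d/np.linalg.norm(d)).round(4),"slot",(m3-.022*d/np.linalg.norm(d)).round(4))
h=ray("wrist",P([(30,235),(85,195),(205,325),(150,370)]),.115);print("handle top",h.mean(0).round(4))
to([.4275,-.360,.15])
s=bot.read_state();print(s["tcp_pos"])
E
```

```text
slide [[0.4292, -0.3476, 0.082], [0.4228, -0.3744, 0.082]] [ 0.426 -0.361  0.082]
yaw -13.362032140767269 0.027490093211090978
stand right edge -13.147257610094618 0.10845077821851196
s [[0.5194, -0.1454, 0.08], [0.5296, -0.1683, 0.08], [0.4623, -0.1697, 0.08], [0.472, -0.1925, 0.08]] [ 0.5245 -0.1569  0.08  ] [ 0.4672 -0.1811  0.08  ] 0.062222040568884536 yaw 22.90086673458821
0.02509099671465468 23.772298006934008
0.024800022877720238 23.02125703897272
rack c [ 0.4856 -0.1733  0.08  ] slot [ 0.4469 -0.1896  0.08  ]
handle top [ 0.4853 -0.1753  0.115 ]
shift [ 0.3108 -0.2298  0.3352] 
[ 0.33966958 -0.40027913  0.23380675]
```

```bash
python3 -m inch '[[[0.305,-0.225,0.2],[0,0,0.0033],0.7],[[0.305,-0.225,0.45],[0,0,0.0033],0.7],[[0.305,-0.225,0.45],[0,0,0.0033],0.7],[[0.305,-0.225,0.45],[0,0,0.0033],0.7],[[0.305,-0.225,0.45],[0,0,0.0033],0.7]]'
 python3 - <<'E'
from h import *
im=snap("wrist","w2.png")
cv2.imwrite("pics/w2b.png",cv2.resize(im[100:350,160:480],(800,600))[:,:,::-1])
s=bot.read_state();print(s["tcp_pos"],R.from_quat(s["eef_rot"]).as_euler('zyx',degrees=True).round(2));to([.426,-.361,.051],rot=R.from_euler('z',-13.3,degrees=True)*R.from_matrix(np.diag([1,-1,-1.])))
print(pix("wrist",[[.426,-.361,.082],[.426,-.361,.006],s["tcp_pos"]]).round(1).tolist())
E
```

```text
time: 3.25
tcp_pos: [0.4258, -0.3603, 0.1206]
eef_rot: [0.994, -0.113, -0.001, -0.001]
wrist_force: [-0.5, -0.7, 2.3]
finger_gap: 0.0638
grip_force: 0.0
[ 0.42591194 -0.36119697  0.12188372] [ 13.     0.   179.98]
shift [ 1.000e-04 -9.000e-04  2.835e-01] turn [ 0.     -0.      0.0008]
[[324.4, 228.6], [324.5, 200.6], [324.7, 252.3]]
```

View pics/w2b.png

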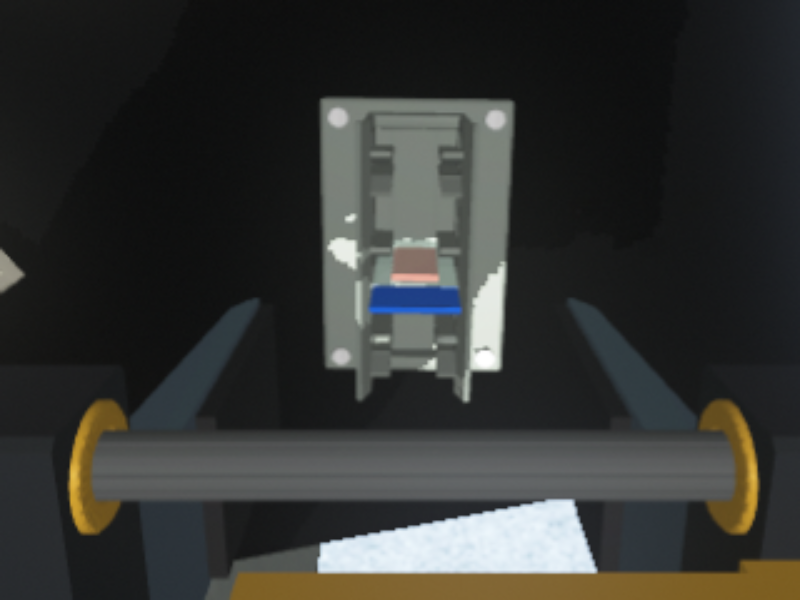

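The slide's top edge lies at about (326,228.8), against a prediction of (324.4,228.6). It is well aligned, so I'll descend and grip.

```bash
python3 - <<'E'
from h import *
P=[(160+u/2.5,100+v/2.4) for u,v in [(321,98),(514,101),(501,370),(326,368)]]
for z in (0.004,.008):
    a=ray("wrist",P,z);print(a.mean(0).round(4),np.linalg.norm(a[0]-a[3]),np.linalg.norm(a[0]-a[1]),[np.degrees(np.arctan2(*(q)[1::-1])).round(2) for q in (a[0]-a[3],a[1]-a[2])])
print(ray("wrist",[(308,228.8),(344.4,228.8)],.082))
E
python3 -m inch '[[[0,0.003,0.15],[0,0,0],0.6],[[0,0.003,0.283],[0,0,0],0.6],[[0,0.003,0.283],[0,0,0],0.6]]'
python3 -m inch '[[[0,0,0],[0,0,0],0.2],[[0,0,0],[0,0,0],0.2],[[0,0,0],[0,0,0],0.2],[[0,0,0],[0,0,0],0.2],[[0,0,0],[0,0,0],0.2]]' 12
```

```text
[ 0.4252 -0.3625  0.004 ] 0.11006942814602891 0.06946836746807174 [np.float64(-13.78), np.float64(-13.66)]
[ 0.4263 -0.3627  0.008 ] 0.10854522644015423 0.06850639459347219 [np.float64(-13.78), np.float64(-13.66)]
[[ 0.42849955 -0.34961942  0.082     ]
 [ 0.42268083 -0.37480596  0.082     ]]
time: 3.6
tcp_pos: [0.4242, -0.3613, 0.0493]
eef_rot: [0.993, -0.114, -0.001, -0.001]
wrist_force: [-0.6, 0.2, -0.0]
finger_gap: 0.0551
grip_force: 0.0
time: 4.1
tcp_pos: [0.4262, -0.3622, 0.0516]
eef_rot: [0.994, -0.113, 0.001, 0.001]
wrist_force: [-0.3, -1.0, 8.5]
finger_gap: 0.0256
grip_force: 12.0
```

```bash
python3 -m inch '[[[0,0,-0.04],[0,0,0],0.2],[[0,0,-0.12],[0,0,0],0.2],[[0,0,-0.24],[0,0,0],0.2],[[0,0,-0.4],[0,0,0],0.2],[[0,0,-0.5],[0,0,0],0.2]]' 15
python3 - <<'E'
from h import *
s=bot.read_state();print(s["tcp_pos"],s["wrist_force"],s["finger_gap"],s["grip_force"])
to([.447,-.1895,.19],rot=R.from_euler('z',23,degrees=True)*R.from_matrix(np.diag([1,-1,-1.])))
E
```

```text
time: 4.6
tcp_pos: [0.4261, -0.3619, 0.1789]
eef_rot: [0.994, -0.113, 0.001, 0.001]
wrist_force: [-0.4, -0.2, -0.7]
finger_gap: 0.0256
grip_force: 15.0
[ 0.42608726 -0.36192007  0.17886662] [-0.40880226 -0.17008366 -0.73170461] 0.0256103965992 14.995571672916412
shift [-0.0738 -0.6907 -0.0456] turn [ 0.0003 -0.0002 -0.1001]
```

```bash
python3 -m inch '[[[-0.074,-0.69,-0.045],[0,0,-0.1],0.2],[[-0.074,-0.69,-0.045],[0,0,-0.1],0.2],[[-0.074,-0.69,-0.045],[0,0,-0.1],0.2],[[-0.074,-0.69,-0.045],[0,0,-0.1],0.2],[[-0.074,-0.69,-0.045],[0,0,-0.1],0.2]]' 15
python3 -m inch '[[[0,0,0],[0,0,0],0.2],[[0,0,0],[0,0,0],0.2],[[0,0,0],[0,0,0],0.2]]'
python3 - <<'E'
from h import *
s=bot.read_state();p=s["tcp_pos"];r=R.from_quat(s["eef_rot"])
print(p,r.as_euler('zyx',degrees=True).round(2),s["finger_gap"])
im=snap("wrist","w3.png")
cv2.imwrite("pics/w3b.png",cv2.resize(im[50:290,200:440],(600,600),interpolation=cv2.INTER_CUBIC)[:,:,::-1])
# expected slide bottom corners/top corners in tool frame (grasp 64 above slide origin -> origin 45 mm ahead of tcp)
for z in (.045,-.011,-.031):
    print(z,((pix("wrist",p+r.apply([[0,-.013,z],[0,.013,z]]))-[200,50])*2.5).round(0).tolist())
n=["rack_slot","rack_handle","rack"]
for k in n: print(k,[(w("wrist",q["centre"]).round(4).tolist(),round(q["score"],2)) for q in bot.spot_point(k,"wrist")[:2]])
E
```

```text
time: 5.1
tcp_pos: [0.4465, -0.1864, 0.1878]
eef_rot: [0.979, 0.203, 0.0, -0.0]
wrist_force: [-0.6, 0.2, 0.7]
finger_gap: 0.0258
grip_force: 15.0
time: 5.4
tcp_pos: [0.4465, -0.1903, 0.1869]
eef_rot: [0.98, 0.198, 0.0, 0.0]
wrist_force: [0.2, -0.0, -0.2]
finger_gap: 0.0254
grip_force: 15.0
[ 0.44649535 -0.19026595  0.18686875] [-22.81   0.   179.99] 0.02542518861252841
0.045 [[267.0, 440.0], [357.0, 440.0]]
-0.011 [[253.0, 526.0], [370.0, 526.0]]
-0.031 [[246.0, 571.0], [378.0, 571.0]]
rack_slot [([0.4464, -0.193, 0.003], 0.82)]
rack_handle [([0.4891, -0.175, 0.1009], 0.58)]
rack [([0.4871, -0.1737, -0.0032], 0.59)]
```

View pics/w3b.png

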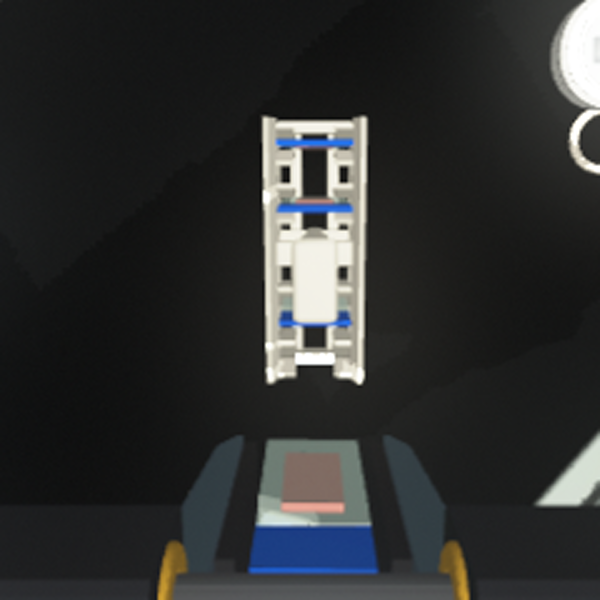

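The held slide's edges fall where predicted: bottom at y=440 and blue line at y=526 in the crop. So it is upright in the grip. The tops of the rack slides are at crop y=143, 208 and 320, and the frame ends are at y=118 and 382. From these I'll refine the rack pose.

```bash
python3 - <<'E'
from h import *
P=lambda l:[(200+u/2.5,50+v/2.5) for u,v in l]
a=ray("wrist",P([(276,143),(353,143),(276,208),(352,208),(280,319),(351,319)]),.080)
m=[(a[i]+a[i+1])/2 for i in (0,2,4)]
d=m[0]-m[2];yaw=np.degrees(np.arctan2(d[1],d[0]));u=d/np.linalg.norm(d)
print("mids",np.round(m,4).tolist(),"len",np.linalg.norm(d),"yaw",yaw)
for i,x in enumerate((.042,.02,-.02)): print("centre est",(m[i]-x*u).round(4),"slot",(m[i]-(x+.042)*u).round(4))
f=ray("wrist",P([(268,118),(366,118),(359,380),(271,380)]),.044);print("frame c",f.mean(0).round(4),np.linalg.norm(f[0]-f[3]),"slot",(f.mean(0)-.042*u).round(4), np.degrees(np.arctan2(*((f[0]+f[1])-(f[2]+f[3]))[1::-1])))
s=bot.read_state();print(s["tcp_pos"],R.from_quat(s["eef_rot"]).as_euler('zyx',degrees=True).round(2))
E
```

```text
mids [[0.5239, -0.1582, 0.08], [0.5042, -0.1663, 0.08], [0.4688, -0.1819, 0.08]] len 0.060012263236003636 yaw 23.287751758094362
centre est [ 0.4853 -0.1748  0.08  ] slot [ 0.4467 -0.1914  0.08  ]
centre est [ 0.4858 -0.1742  0.08  ] slot [ 0.4473 -0.1908  0.08  ]
centre est [ 0.4871 -0.174   0.08  ] slot [ 0.4486 -0.1906  0.08  ]
frame c [ 0.486  -0.1749  0.044 ] 0.10230380669458364 slot [ 0.4474 -0.1915  0.044 ] 22.53528185151573
[ 0.44645576 -0.18981866  0.18672655] [-2.2890e+01 -1.0000e-02 -1.7999e+02]
```

```bash
python3 -m inch '[[[0,0.005,0.18],[0,0,0],0.2],[[0,0.005,0.3],[0,0,0],0.2],[[0,0.005,0.38],[0,0,0],0.2],[[0,0.005,0.38],[0,0,0],0.2],[[0,0.005,0.38],[0,0,0],0.2]]' 15
python3 - <<'E'
from h import *
s=bot.read_state();p=s["tcp_pos"];r=R.from_quat(s["eef_rot"]);print(p,s["wrist_force"])
im=snap("wrist","w4.png")
cv2.imwrite("pics/w4b.png",cv2.resize(im[150:270,260:380],(600,600),interpolation=cv2.INTER_CUBIC)[:,:,::-1])
print(((pix("wrist",p+r.apply([[0,-.013,.045],[0,.013,.045]]))-[260,150])*5).round(0).tolist())
E
```

```text
time: 6.1
tcp_pos: [0.4471, -0.1907, 0.0922]
eef_rot: [0.98, 0.199, -0.0, -0.0]
wrist_force: [-0.3, -0.5, -0.7]
finger_gap: 0.0255
grip_force: 15.0
[ 0.44713495 -0.19069989  0.09215511] [-0.33214004 -0.48762429 -0.67413012]
[[231.0, 381.0], [410.0, 381.0]]
```

View pics/w4b.png

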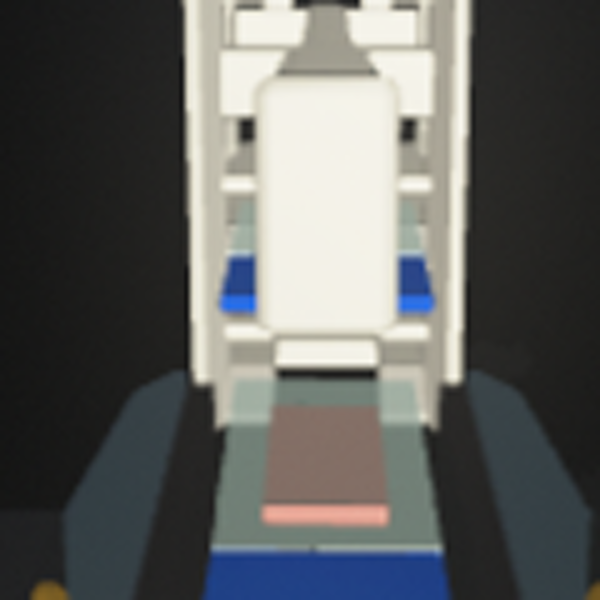

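```bash
python3 - <<'E'
from h import *
c=np.array([.4858,-.1745,0]);r=R.from_euler('z',23,degrees=True)
L=[(-.052,.02,.044),(-.052,.013,.044),(-.042,.0148,.034),(-.042,.0175,.044),(-.0362,.0175,.044),(-.0478,.0175,.044),(-.042,.013,.004),(-.02,.013,.08),(-.012,.007,.115),(-.052,.02,0)]
for l in L:
    a=((pix("wrist",[c+r.apply(l),c+r.apply(np.array(l)*[1,-1,1])])-[260,150])*5).round(0).tolist();print(l,a)
E
```

```text
(-0.052, 0.02, 0.044) [[188.0, 438.0], [456.0, 438.0]]
(-0.052, 0.013, 0.044) [[235.0, 438.0], [409.0, 438.0]]
(-0.042, 0.0148, 0.034) [[226.0, 353.0], [418.0, 353.0]]
(-0.042, 0.0175, 0.044) [[203.0, 375.0], [441.0, 374.0]]
(-0.0362, 0.0175, 0.044) [[202.0, 337.0], [441.0, 337.0]]
(-0.0478, 0.0175, 0.044) [[204.0, 412.0], [440.0, 411.0]]
(-0.042, 0.013, 0.004) [[246.0, 296.0], [398.0, 296.0]]
(-0.02, 0.013, 0.08) [[215.0, 303.0], [428.0, 303.0]]
(-0.012, 0.007, 0.115) [[251.0, 329.0], [392.0, 329.0]]
(-0.052, 0.02, 0) [[208.0, 344.0], [436.0, 344.0]]
```

Comparing the picture with the model, the slide's lower edge (y≈378) is over the slot's flare (337–412). Sideways it lines up to about 0.3 mm. Inserting now.

```bash
python3 -m inch '[[[0,0,0.04],[0,0,0],0.2],[[0,0,0.07],[0,0,0],0.2],[[0,0,0.1],[0,0,0],0.2],[[0,0,0.1],[0,0,0],0.2]]' 15
python3 -m inch '[[[0,0,0.03],[0,0,0],0.2],[[0,0,0.05],[0,0,0],0.2],[[0,0,0.065],[0,0,0],0.2],[[0,0,0.065],[0,0,0],0.2]]' 15
```

```text
time: 6.55
tcp_pos: [0.4466, -0.1902, 0.0659]
eef_rot: [0.98, 0.199, -0.001, -0.0]
wrist_force: [0.8, 0.2, -0.2]
finger_gap: 0.0255
grip_force: 15.0
time: 6.95
tcp_pos: [0.4469, -0.1904, 0.0501]
eef_rot: [0.98, 0.199, -0.0, -0.0]
wrist_force: [-1.0, -1.1, -0.6]
finger_gap: 0.0256
grip_force: 15.0
```

```bash
python3 -m inch '[[[0,0,0.006],[0,0,0],0.2],[[0,0,0.012],[0,0,0],0.2],[[0,0,0.012],[0,0,0],0.2]]' 15
```

```text
time: 7.25
tcp_pos: [0.4476, -0.1907, 0.0483]
eef_rot: [0.98, 0.199, 0.001, 0.0]
wrist_force: [-0.3, 1.9, 15.7]
finger_gap: 0.0256
grip_force: 15.0
```

Contact with 15.7 N at the expected depth. Releasing, rising and checking.

```bash
python3 -m inch '[[[0,0,-0.004],[0,0,0],0.2],[[0,0,-0.004],[0,0,0],0.5],[[0,0,-0.004],[0,0,0],0.5],[[0,0,-0.004],[0,0,0],0.5],[[0,0,-0.004],[0,0,0],0.5]]'
python3 -m inch '[[[0,0,-0.1],[0,0,0],0.5],[[0,0,-0.25],[0,0,0],0.5],[[-0.1,0,-0.45],[0,0,0],0.6],[[-0.2,0,-0.6],[0,0,0],0.6],[[-0.2,0,-0.6],[0,0,0],0.6]]'
python3 - <<'E'
from h import *
s=bot.read_state();p=s["tcp_pos"];r=R.from_quat(s["eef_rot"]);print(p,s["wrist_force"])
im=snap("wrist","w5.png")
cv2.imwrite("pics/w5b.png",cv2.resize(im[100:260,240:400],(600,600),interpolation=cv2.INTER_CUBIC)[:,:,::-1])
c=np.array([.4858,-.1745,0]);r=R.from_euler('z',23,degrees=True)
for x in (.042,.02,-.02,-.042): print(x,((pix("wrist",[c+r.apply((x,.013,.08)),c+r.apply((x,-.013,.08))])-[240,100])*3.75).round(0).tolist())
print(((pix("wrist",[c+r.apply(q) for q in [(-.012,-.007,.115),(-.012,.007,.115),(.012,.007,.115),(.012,-.007,.115),(-.052,.02,.044),(.052,.02,.044)]])-[240,100])*3.75).round(0).tolist())
E
```

```text
time: 7.75
tcp_pos: [0.447, -0.1905, 0.0485]
eef_rot: [0.98, 0.199, -0.0, -0.0]
wrist_force: [0.3, 0.1, 0.0]
finger_gap: 0.0454
grip_force: 0.0
time: 8.25
tcp_pos: [0.4008, -0.2117, 0.203]
eef_rot: [0.98, 0.199, 0.002, 0.003]
wrist_force: [0.1, -0.2, -1.3]
finger_gap: 0.0548
grip_force: 0.0
[ 0.40078669 -0.21173686  0.2029603 ] [ 0.09545062 -0.19329039 -1.27072795]
0.042 [[253.0, -207.0], [369.0, -207.0]]
0.02 [[255.0, -101.0], [368.0, -101.0]]
-0.02 [[258.0, 80.0], [367.0, 80.0]]
-0.042 [[259.0, 173.0], [366.0, 173.0]]
[[346.0, 43.0], [278.0, 43.0], [277.0, -81.0], [346.0, -81.0], [240.0, 198.0], [232.0, -221.0]]
```

View pics/w5b.png

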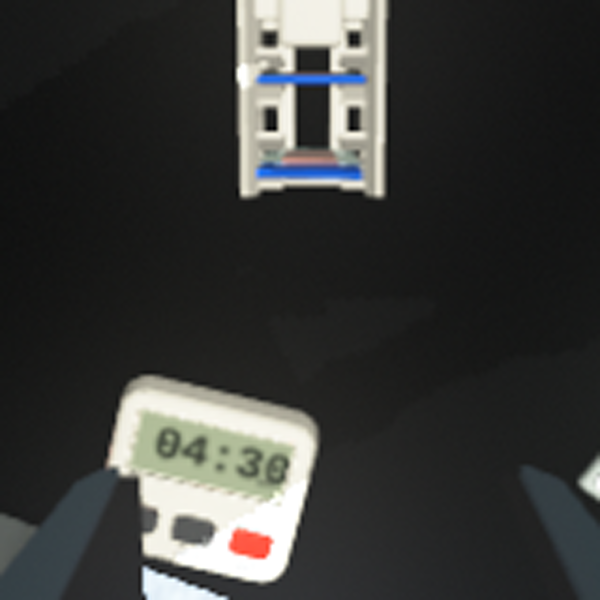

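The slide stands in the end place. Its top edge at crop y≈172 matches the fully-down prediction of 173. Next, the handle.

```bash
python3 - <<'E'
from h import *
to([.4857,-.1742,.15],rot=R.from_euler('z',23,degrees=True)*R.from_matrix(np.diag([1,-1,-1.])))
E
```

```text
shift [ 0.3687 -0.0054  0.2047] turn [ 0.0006 -0.0004 -0.0003]
```

```bash
python3 -m inch '[[[0.2,0,0.1],[0,0,0],0.5],[[0.368,-0.003,0.2],[0,0,0],0.5],[[0.368,-0.003,0.2],[0,0,0],0.5],[[0.368,-0.003,0.2],[0,0,0],0.5]]'
python3 - <<'E'
from h import *
bot.get_image("wrist")
for k in ("rack_handle","rack"): print(k,[(w("wrist",q["centre"]).round(4).tolist(),round(q["score"],2)) for q in bot.spot_point(k,"wrist")[:2]])
to([.4857,-.1742,.079],rot=R.from_euler('z',23,degrees=True)*R.from_matrix(np.diag([1,-1,-1.])))
E
```

```text
time: 8.7
tcp_pos: [0.4853, -0.1723, 0.1467]
eef_rot: [0.98, 0.2, -0.001, -0.001]
wrist_force: [-0.5, -0.1, -0.1]
finger_gap: 0.0459
grip_force: 0.0
rack_handle [([0.4862, -0.1756, 0.1052], 0.95)]
rack [([0.4859, -0.1776, 0.0029], 0.72)]
shift [0.0029 0.0038 0.2786] turn [-0.0001  0.0001 -0.0001]
```

```bash
python3 -m inch '[[[0.003,0.003,0.12],[0,0,0],0.5],[[0.003,0.003,0.22],[0,0,0],0.5],[[0.003,0.003,0.279],[0,0,0],0.5],[[0.003,0.003,0.279],[0,0,0],0.5],[[0.003,0.003,0.279],[0,0,0],0.5]]'
python3 -m inch '[[[0,0,0],[0,0,0],0.05],[[0,0,0],[0,0,0],0.05],[[0,0,0],[0,0,0],0.05],[[0,0,0],[0,0,0],0.05],[[0,0,0],[0,0,0],0.05]]' 40
python3 -m inch '[[[0,0,0],[0,0,0],0.05],[[0,0,-0.02],[0,0,0],0.05],[[0,0,-0.04],[0,0,0],0.05],[[0,0,-0.04],[0,0,0],0.05]]' 40
```

```text
time: 9.35
tcp_pos: [0.4862, -0.1743, 0.0796]
eef_rot: [0.98, 0.199, 0.0, 0.0]
wrist_force: [-0.1, 0.3, 0.2]
finger_gap: 0.0456
grip_force: 0.0
time: 9.85
tcp_pos: [0.4866, -0.1739, 0.0791]
eef_rot: [0.98, 0.199, 0.0, 0.0]
wrist_force: [-0.8, -0.7, 3.4]
finger_gap: 0.0129
grip_force: 40.0
time: 10.25
tcp_pos: [0.4867, -0.1739, 0.0895]
eef_rot: [0.98, 0.199, 0.0, 0.0]
wrist_force: [-0.3, 0.7, -0.9]
finger_gap: 0.0129
grip_force: 40.0
```

The opening reads 12.9 mm where 10 was expected, so the pads may be bearing on the lip. I'll check numerically that the rack hangs level and is fixed to the tool.

```bash
cat > chk.py <<'E'
from h import *
s=bot.read_state();p=s["tcp_pos"];r=R.from_quat(s["eef_rot"])
im=snap("wrist").astype(int)
print("tcp",np.round(p,4),r.as_euler('zyx',degrees=True).round(2),"F",np.round(s["wrist_force"],1),"M",np.round(s["moment"],2),"gap",s["finger_gap"])
m=(im[:,:,2]>150)&(im[:,:,2]-im[:,:,0]>90)&(im[:,:,1]<170)
m[:, :270]=0;m[:,380:]=0
n,l,st,ce=cv2.connectedComponentsWithStats(m.astype(np.uint8))
print([(st[i,:5].tolist(),ce[i].round(1).tolist()) for i in range(1,n) if st[i,4]>5])
# predicted in tool frame: rack point (x,y,z)-> tool (x,-y,.079-z)
for x in (.042,.02,-.02,-.042): print(x,pix("wrist",p+r.apply([(x,-.013,-.001),(x,.013,-.001)])).round(1).tolist())
E
python3 chk.py
```

```text
tcp [ 0.4867 -0.1739  0.0895] [-2.2970e+01  4.0000e-02  1.7998e+02] F [-0.3  0.7 -0.9] M [-0.04 -0.04  0.01] gap 0.012855035633750504
[([302, 183, 47, 3, 141], [325.0, 184.0]), ([303, 221, 45, 3, 135], [325.0, 222.0]), ([312, 315, 27, 4, 74], [324.1, 316.2])]
0.042 [[301.0, 182.4], [348.4, 182.5]]
0.02 [[301.8, 220.5], [347.6, 220.5]]
-0.02 [[303.1, 283.5], [346.3, 283.5]]
-0.042 [[303.7, 315.2], [345.6, 315.2]]
```

Level and centred, with the row offsets uniform at about 0.8 mm along x. Lifting, while measuring the jar from the top camera.

```bash
python3 -m inch '[[[0,0,-0.1],[0,0,0],0.05],[[0,0,-0.22],[0,0,0],0.05],[[0,0,-0.36],[0,0,0],0.05],[[0,0,-0.5],[0,0,0],0.05],[[0,0,-0.6],[0,0,0],0.05]]' 40
python3 -m inch '[[[0,0,0],[0,0,0],0.05],[[0,0,0],[0,0,0],0.05]]'
python3 chk.py
python3 - <<'E'
from h import *
for c in ("top","wrist"):
    im=snap(c,"g_"+c+".png").astype(int)
    m=((im[:,:,1]-im[:,:,0]>50)&(im[:,:,1]-im[:,:,2]>40)&(im[:,:,1]>90)).astype(np.uint8)
    n,l,st,ce=cv2.connectedComponentsWithStats(m);i=1+np.argmax(st[1:,4]) if n>1 else 0
    print(c,st[i].tolist())
    if n>1:
        h=cv2.findContours((l==i).astype(np.uint8),0,2)[0];h=max(h,key=len);b=cv2.boxPoints(cv2.minAreaRect(h));print(b.round(1).tolist());a=ray(c,b,.085);print(a.round(4).tolist(),a.mean(0).round(4))
    for k in ("jar_green_mouth","jar_green"): print(k,[(w(c,q["centre"]).round(4).tolist(),round(q["score"],2)) for q in bot.spot_point(k,c)[:2]])
E
```

```text
time: 10.8
tcp_pos: [0.4866, -0.1739, 0.241]
eef_rot: [0.98, 0.199, 0.001, 0.0]
wrist_force: [1.8, -1.0, -3.0]
finger_gap: 0.0131
grip_force: 40.0
time: 11.0
tcp_pos: [0.4863, -0.1738, 0.2387]
eef_rot: [0.98, 0.199, 0.0, 0.0]
wrist_force: [-0.6, 0.1, -2.2]
finger_gap: 0.0133
grip_force: 40.0
tcp [ 0.4863 -0.1738  0.2387] [-2.2970e+01  2.0000e-02  1.7999e+02] F [-0.6  0.1 -2.2] M [-0.01  0.01 -0.01] gap 0.013270472657319152
[([302, 183, 47, 3, 141], [325.0, 184.0]), ([303, 221, 45, 3, 135], [325.0, 222.0]), ([311, 312, 28, 4, 64], [325.5, 313.2])]
0.042 [[301.4, 182.3], [349.0, 182.3]]
0.02 [[302.2, 220.4], [348.1, 220.4]]
-0.02 [[303.5, 283.5], [346.8, 283.6]]
-0.042 [[304.1, 315.3], [346.1, 315.3]]
top [268, 154, 27, 51, 1008]
[[268.0, 154.0], [294.0, 154.0], [294.0, 204.0], [268.0, 204.0]]
[[0.6293, 0.142, 0.085], [0.631, 0.0714, 0.085], [0.4952, 0.0672, 0.085], [0.4934, 0.1372, 0.085]] [0.5622 0.1044 0.085 ]
jar_green_mouth [([0.5612, 0.1053, 0.0828], 0.57)]
jar_green [([0.5611, 0.1098, 0.0035], 0.66)]
wrist [21, 0, 90, 83, 2018]
[[16.600000381469727, 69.30000305175781], [30.600000381469727, -13.399999618530273], [110.69999694824219, 0.10000000149011612], [96.69999694824219, 82.80000305175781]]
[[0.481, 0.1398, 0.085], [0.5551, 0.1377, 0.085], [0.5726, 0.0712, 0.085], [0.4987, 0.0687, 0.085]] [0.5269 0.1043 0.085 ]
jar_green_mouth []
jar_green [([0.5629, 0.1039, 0.0021], 0.76)]
```

```bash
python3 -m inch '[[[0.03,-0.09,0],[0,0,0.01],0.05],[[0.07,-0.2,0],[0,0,0.025],0.05],[[0.11,-0.34,0],[0,0,0.04],0.05],[[0.15,-0.47,0],[0,0,0.052],0.05],[[0.19,-0.6,0],[0,0,0.058],0.05]]' 50
python3 -m inch '[[[0,0,0],[0,0,0],0.05]]'
python3 - <<'E'
from h import *
to([.45,.106,.239],rot=R.from_euler('z',2,degrees=True)*R.from_matrix(np.diag([1,-1,-1.])))
E
```

```text
time: 11.85
tcp_pos: [0.4712, -0.0159, 0.2386]
eef_rot: [1.0, 0.017, -0.0, -0.0]
wrist_force: [0.5, 0.1, -2.0]
finger_gap: 0.0125
grip_force: 50.0
time: 11.95
tcp_pos: [0.4707, -0.0141, 0.2386]
eef_rot: [1.0, 0.019, -0.0, -0.001]
wrist_force: [-0.1, -0.2, -2.6]
finger_gap: 0.0133
grip_force: 50.0
shift [-0.0646 -0.483  -0.001 ] turn [-0.0002  0.0001  0.0004]
```

```bash
python3 -m inch '[[[-0.01,-0.1,0],[0,0,0],0.05],[[-0.03,-0.22,0],[0,0,0],0.05],[[-0.05,-0.34,0],[0,0,0],0.05],[[-0.065,-0.44,0],[0,0,0],0.05],[[-0.065,-0.483,0],[0,0,0],0.05]]' 50
python3 -m inch '[[[0,0,0],[0,0,0],0.05],[[0,0,0],[0,0,0],0.05]]'
cat > jar.py <<'E'
from h import *
im=snap("wrist","jar.png").astype(int)
m=((im[:,:,1]-im[:,:,0]>50)&(im[:,:,1]-im[:,:,2]>40)&(im[:,:,1]>90)).astype(np.uint8)
n,l,st,ce=cv2.connectedComponentsWithStats(m);i=1+np.argmax(st[1:,4]);print(st[i].tolist())
h=max(cv2.findContours((l==i).astype(np.uint8),0,2)[0],key=len);q=cv2.approxPolyDP(h,4,True)[:,0];print(q.tolist());a=ray("wrist",q,.085);print(a.round(4).tolist())
for k in ("jar_green_mouth","jar_green"): print(k,[(w("wrist",q["centre"]).round(4).tolist(),round(q["score"],2)) for q in bot.spot_point(k,"wrist")[:2]])
E
python3 chk.py; python3 jar.py
```

```text
time: 12.45
tcp_pos: [0.4504, 0.1042, 0.2387]
eef_rot: [1.0, 0.019, -0.0, -0.0]
wrist_force: [-0.3, 0.1, -1.8]
finger_gap: 0.0127
grip_force: 50.0
time: 12.65
tcp_pos: [0.4513, 0.1022, 0.2387]
eef_rot: [1.0, 0.018, -0.0, 0.0]
wrist_force: [-0.2, -0.1, -1.4]
finger_gap: 0.0133
grip_force: 50.0
tcp [0.4513 0.1022 0.2387] [ -2.11  -0.   179.98] F [-0.2 -0.1 -1.4] M [ 0.06  0.   -0.03] gap 0.01332061482002368
[([302, 183, 47, 3, 141], [325.0, 184.0]), ([303, 221, 45, 3, 135], [325.0, 222.0]), ([311, 318, 29, 4, 91], [324.3, 319.7])]
0.042 [[300.5, 182.6], [347.8, 182.6]]
0.02 [[301.3, 220.6], [347.1, 220.5]]
-0.02 [[302.7, 283.5], [345.9, 283.4]]
-0.042 [[303.4, 315.1], [345.2, 315.1]]
[290, 0, 75, 148, 9960]
[[290, 0], [291, 145], [356, 147], [364, 0]]
[[0.6266, 0.1394, 0.085], [0.4981, 0.1378, 0.085], [0.4985, 0.0718, 0.085], [0.629, 0.0729, 0.085]]
jar_green_mouth [([0.5648, 0.1023, 0.0883], 0.84), ([0.5649, 0.1081, 0.0002], 0.26)]
jar_green [([0.5629, 0.105, 0.0017], 0.77)]
```

View pics/jar.png

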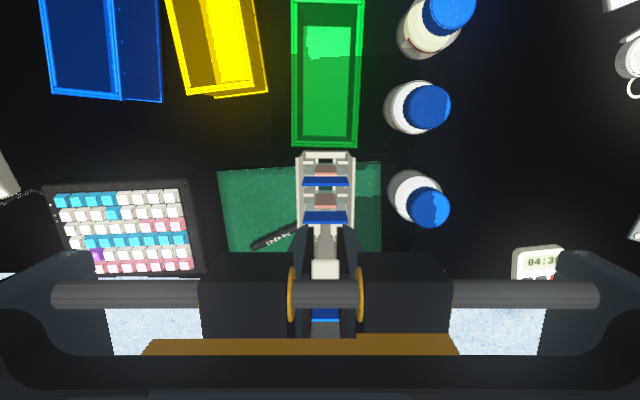

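The picture shows the green jar's rim at (290–364, 0–147), the rack held level with its far end at y≈150, and the bottles and other jars undisturbed. I'll fit lines to the rim edges to get its yaw.

```bash
python3 - <<'E'
from h import *
im=cv2.imread("pics/jar.png").astype(int)[:,:,::-1]
g=im[:,:,1]-(im[:,:,0]+im[:,:,2])/2
L=[];Rr=[]
for v in range(3,142,2):
    row=g[v]
    u=np.where(row[270:380]>40)[0]+270
    a,b=u.min(),u.max()
    L.append((a-(row[a]-40)/max(row[a]-row[a-1],1),v));Rr.append((b+(row[b]-40)/max(row[b]-row[b+1],1),v))
N=[]
for u in range(296,352,2):
    c=g[130:160,u];k=np.where(c>40)[0].max()+130;N.append((u,k+(g[k,u]-40)/max(g[k,u]-g[k+1,u],1)))
W=[]
for n,q in (("L",L),("R",Rr),("N",N)):
    a=ray("wrist",q,.085)[:,:2]
    v=cv2.fitLine(a.astype(np.float32),cv2.DIST_HUBER,0,.001,.001).ravel();y=np.degrees(np.arctan2(v[1],v[0]));y=(y+45)%90-45
    W.append(v);print(n,"yaw",round(float(y),2),"pt",v[2:].round(4))
th=np.radians(.7)
yl=np.interp(.5,[0,1],[0,1])
f=lambda v,x:v[3]+(x-v[2])*v[1]/v[0]
for x in (.498,.53,.566): print(x,f(W[0],x),f(W[1],x),(f(W[0],x)+f(W[1],x))/2,f(W[0],x)-f(W[1],x))
E
```

```text
L yaw 0.73 pt [0.5628 0.1392]
R yaw 0.43 pt [0.5679 0.0714]
N yaw 0.64 pt [0.4971 0.1054]
0.498 0.13839316 0.07089942 0.104646295 0.067493744
0.53 0.1387984 0.07113815 0.10496828 0.06766025
0.566 0.1392543 0.071406715 0.10533051 0.06784759
```

```bash
python3 - <<'E'
from h import *
to([.5658,.1053,.179],rot=R.from_euler('z',.6,degrees=True)*R.from_matrix(np.diag([1,-1,-1.])))
E
```

```text
shift [0.4585 0.0033 0.2392] turn [ 0.    -0.     0.004]
```

```bash
python3 -m inch '[[[0.07,0,0],[0,0,0.001],0.05],[[0.18,0.001,0],[0,0,0.002],0.05],[[0.3,0.002,0],[0,0,0.004],0.05],[[0.4,0.003,0],[0,0,0.004],0.05],[[0.458,0.003,0],[0,0,0.004],0.05]]' 50
python3 -m inch '[[[0,0,0],[0,0,0],0.05],[[0,0,0],[0,0,0],0.05],[[0,0,0],[0,0,0],0.05]]'
python3 - <<'E'
from h import *
for i in range(3):
    bot.get_image("wrist");s=bot.read_state();print(s["tcp_pos"])
to([.5658,.1053,.179],rot=R.from_euler('z',.6,degrees=True)*R.from_matrix(np.diag([1,-1,-1.])))
E
```

```text
time: 13.35
tcp_pos: [0.5674, 0.1056, 0.2386]
eef_rot: [1.0, 0.005, 0.0, 0.0]
wrist_force: [-0.6, 1.1, -1.5]
finger_gap: 0.013
grip_force: 50.0
time: 13.65
tcp_pos: [0.5646, 0.106, 0.2388]
eef_rot: [1.0, 0.006, -0.0, 0.0]
wrist_force: [-0.0, 0.2, -1.3]
finger_gap: 0.0131
grip_force: 50.0
[0.5646357  0.10611599 0.2389197 ]
[0.56476939 0.10618492 0.23900329]
[0.56491068 0.10624973 0.23904666]
shift [0.0035 0.0038 0.2402] turn [ 0.     -0.      0.0001]
```

```bash
python3 -m inch '[[[0.003,0.003,0.04],[0,0,0],0.05],[[0.003,0.003,0.1],[0,0,0],0.05],[[0.003,0.003,0.17],[0,0,0],0.05],[[0.003,0.003,0.22],[0,0,0],0.05],[[0.003,0.003,0.24],[0,0,0],0.05]]' 50
python3 -m inch '[[[0,0,0],[0,0,0],0.05],[[0,0,0],[0,0,0],0.05],[[0,0,0],[0,0,0],0.05],[[0,0,0],[0,0,0],0.05],[[0,0,0],[0,0,0],0.05]]'
python3 chk.py
python3 - <<'E'
from h import *
for c in ("top","side","wrist"):
    bot.get_image(c)
    for k in ("rack","rack_handle","rack_slot","slide","jar_green_mouth","jar_green","jar_yellow","jar_blue","reagent_0"):
        if c=="wrist" and k[0]!='r' and k!="jar_green":continue
        print(c,k,[(w(c,q["centre"]).round(3).tolist(),round(q["score"],2)) for q in bot.spot_point(k,c)[:3]])
s=bot.read_state();print(s["tcp_pos"],s["joint_vel"],s["time"])
E
```

```text
time: 14.3
tcp_pos: [0.5654, 0.1055, 0.1772]
eef_rot: [1.0, 0.006, -0.001, 0.0]
wrist_force: [0.4, 1.3, -2.8]
finger_gap: 0.0127
grip_force: 50.0
time: 14.8
tcp_pos: [0.5664, 0.1056, 0.1792]
eef_rot: [1.0, 0.006, 0.0, -0.0]
wrist_force: [-0.0, -0.3, -1.6]
finger_gap: 0.0131
grip_force: 50.0
tcp [0.5664 0.1056 0.1792] [-6.5e-01  4.0e-02 -1.8e+02] F [-0.  -0.3 -1.6] M [0.06 0.02 0.  ] gap 0.013058253819414693
[([303, 184, 45, 2, 49], [325.7, 184.1]), ([330, 221, 18, 2, 18], [338.5, 221.9]), ([312, 315, 27, 3, 80], [324.8, 316.0])]
0.042 [[300.9, 182.5], [348.3, 182.5]]
0.02 [[301.7, 220.5], [347.5, 220.5]]
-0.02 [[303.0, 283.4], [346.2, 283.4]]
-0.042 [[303.7, 315.1], [345.5, 315.1]]
top rack [([0.566, 0.108, 0.104], 0.65), ([0.437, -0.012, -0.001], 0.25)]
top rack_handle [([0.569, 0.104, 0.197], 0.38)]
top rack_slot [([0.52, 0.108, 0.103], 0.55), ([0.603, 0.336, 0.001], 0.33), ([0.436, -0.01, 0.0], 0.21)]
top slide [([0.521, 0.11, 0.107], 0.54)]
top jar_green_mouth [([0.563, 0.108, 0.086], 0.58)]
top jar_green []
top jar_yellow []
top jar_blue [([0.601, 0.337, 0.005], 0.63)]
top reage
[... 268 characters left out ...]
05], 0.52)]
side jar_green_mouth [([0.561, 0.103, 0.088], 0.7)]
side jar_green [([0.564, 0.105, 0.002], 0.58)]
side jar_yellow [([0.612, 0.222, 0.007], 0.8)]
side jar_blue []
side reagent_0 [([0.432, -0.012, 0.003], 0.85), ([0.538, 0.007, -0.001], 0.85), ([0.623, -0.005, 0.006], 0.66)]
wrist rack [([0.565, 0.102, 0.098], 0.69)]
wrist rack_handle [([0.569, 0.101, 0.202], 0.73)]
wrist rack_slot [([0.521, 0.105, 0.104], 0.83), ([0.538, 0.009, 0.002], 0.74)]
wrist jar_green [([0.562, 0.105, -0.0], 0.81)]
wrist reagent_0 [([0.624, -0.005, 0.003], 0.77), ([0.54, 0.009, -0.001], 0.59)]
[0.5661965  0.10559585 0.1788588 ] [ 0.00049545 -0.00013477  0.00059614  0.00126308 -0.00046341 -0.00115672] 16.15
```

All views agree: the rack is level at about z=0.100, over the mouth and lined up with it. I'll trim x by about −1 mm, let it settle and hand in.

```bash
python3 -m inch '[[[-0.005,0,0],[0,0,0],0.05],[[-0.005,0,0],[0,0,0],0.05],[[-0.005,0,0],[0,0,0],0.05],[[-0.005,0,0],[0,0,0],0.05],[[-0.005,0,0],[0,0,0],0.05]]' 50
python3 -m inch '[[[0,0,0],[0,0,0],0.05],[[0,0,0],[0,0,0],0.05],[[0,0,0],[0,0,0],0.05],[[0,0,0],[0,0,0],0.05],[[0,0,0],[0,0,0],0.05]]'
python3 -c "
from workcell import bot
print(bot.job_done())"
```

```text
time: 16.65
tcp_pos: [0.5649, 0.1056, 0.1788]
eef_rot: [1.0, 0.006, 0.0, -0.0]
wrist_force: [0.1, -1.3, -2.2]
finger_gap: 0.0129
grip_force: 50.0
time: 17.15
tcp_pos: [0.5649, 0.1056, 0.1788]
eef_rot: [1.0, 0.006, 0.0, -0.0]
wrist_force: [0.6, 0.1, -1.8]
finger_gap: 0.0131
grip_force: 50.0
the job is handed in; nothing more can be done
None
```

The job is handed in at 17.2 s: the slide stands fully down in the rack's end place, and the rack is held level about 15 mm above the green jar's rim, centred to within about 2–3 mm by the cameras; the grip seems to be on the handle's lip (13 mm opening, not 10) but held throughout, and no verdict was returned.

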